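Pack and hold a bottle in the labelling jig

ROBOT

A 6-joint arm with a two-finger parallel gripper is mounted at the origin on the work surface. World frame = base frame: x ahead of the robot, y to its left, z up, the work surface at z = 0. Lengths are in m, angles in rad, forces in N, time in s.
With the tool pointing down it reaches from about 0.325 to 0.9 m from the base axis. Payload 6.1 kg.
Tool frame: the origin (TCP) lies between the finger pads; the fingertips stand 8 mm ahead of it and the grasp point (between the pads) lies 11 mm behind it; z points along the fingers, x is the direction in which the jaws open and shut, and the axes are right-handed (so a half turn about z gives the same grasp; the last joint's range is limited). The gripper opens to 87 mm and grips with 3 to 60 N. Pads are 19 mm wide; open, the fingers measure 117 mm over their backs; the gripper's body (75 mm by 190 mm) begins 51 mm behind the grasp point.
Start: joints at [-1.268, 0.22, 1.526, -0, 1.395, -0.126], TCP at [0.26, -0.568, 0.231] pointing down, gripper open.
Joint ranges: [-2.98, 2.98], [-0.91, 2.08], [0.09, 2.57], [-1.24, 4.39], [0.2, 2.65], [-2.68, 2.68]. Speed limits (rad/s): [2.57, 2.57, 3.01, 3.14, 3.14, 3.14].

INTERFACE

Orientations are given as a unit quaternion [x, y, z, w].
In Python, from workcell import arm gives the robot as it stands. Calls block until the motion is done:
- arm.reach(position, orientation): joint-space move of the TCP to a pose.
- arm.line_to(position, rot=None, rate=0.15): straight line of the TCP; rot=None keeps the orientation; rate is the mean speed in m/s.
- arm.set_joints(angles): joint-space move.
- arm.ungrasp() and arm.close(strength=None): open the fingers fully, or close them until they stop; strength is the grip in N (None keeps the last).
- arm.hold(seconds).
- arm.solve_ik(position, orientation): joint angles nearest the present ones, or None.
- arm.snapshot(name): name is "scene" or "top" or "wrist"; returns a dict with "img" (480x640x3 uint8, red, green, blue), "fov_y" (degrees; the focal length in pixels is half the picture's height over the tangent of half this angle, whatever the lens; pixels are square), "cx", "cy" (the principal point, pixels), "cam_to_world" (4x4, takes a point from camera to world coordinates). Camera axes: x right, y up, looking along -z (the intrinsics and any distortion apply to the point x, -y, -z); pixel columns grow to the right and rows downward; lengths in m; the calibration is good to about 2 mm. A picture is of the moment at which its call begins. There is no depth.
A pose or a line that the arm cannot do raises arm.PlanningError and nothing moves.
- arm.finish_job(): hands the job in, once; it reports no verdict.
Trained networks look in a picture, given as the dict that the camera call returned (one of the last four; its "shot" number tells which), for a name from the list of things; names that differ only in an ending like _2 or _b are one class to them, and where a whole thing is asked for, a point or a joint stands for the part that bears it (a point fixed in the world has none). Each returns a list of dicts, best first, with "score" (0 to 1); they miss things now and then, are a little off and sometimes report something else, mostly with a low value. They report only what shows in the picture. A call takes as long as a camera call. They do not tell look-alikes from the thing itself.
- arm.spot_in(target, picture): "location" ([x, y, z] in m, in world coordinates, good to about 4 mm: the middle of the surface that is visible of it).
- arm.mark_of(target, picture): "location" ([x, y, z] in m, in world coordinates, good to about 4 mm: a listed point, or the origin of a listed thing).
Readings, each from a call of its own:
- arm.current_time(): time.
- arm.current_joint_positions(): joint angles.
- arm.current_dq(): joint speeds.
- arm.current_effort(): joint torques, N m.
- arm.current_position(): TCP position.
- arm.current_orientation(): TCP orientation.
- arm.current_ft_force(): force on the tool from outside, world axes, zero at the start.
- arm.current_torque(): the same for the moment, N m.
- arm.current_grip_width(): opening from 0.0 (shut) to 1.0 (fully open).
Only numpy, scipy, OpenCV 4.12 (cv2) and the standard library are available. Lean on these libraries where they do the work, as an engineer would, in place of code of your own. Each camera call takes 0.05 s, during which the arm holds its last target.

TASK

Lay the navy bottle on its back on the sloped labelling jig, cap uphill and foot against the low ledge, in whichever of the two lanes leaves a gap beside it wide enough for the mint-green spacer, and let go of it. Then slide the spacer down onto the bed between the bottle and the black strip (never force it against the wide strip of the tight lane), and use it to press the bottle flush against the aluminium fence, without dropping or knocking the glass. Finish while still gripping the spacer and keeping the bottle pressed with a light, steady push so a colleague can put the label on; leave the amber bottle, the cream jar and the label roll alone.

Things in the scene. Friction and masses are not known exactly. Their poses are not given: they have to be found in the camera images.
- jig: two-lane bottle-labelling jig fixed to the bench, base plate 160 x 204 mm. Origin: centre of the plate's underside, on the bench; x uphill, y left across the lanes, z up. Right to left each lane has an aluminium fence, a clear grey lane and a black format strip
- bed: the jig's grey sloped bed, 200 mm wide, rising 0.26 rad along +x (away from the robot). Origin: on its surface, mid-width, at the inner face of the aluminium ledge (12 mm high, 8 mm thick) along its low edge, about 21 mm above the bench; the top edge is about 58 mm up. x uphill along the bed, y left, z the bed's normal
- fence_right: aluminium fence of the right lane, 138 mm long, 8 mm thick, 12 mm high. Origin: on the bed's surface at the foot of the fence's left face (the bottle is pressed against this face) where it meets the ledge's inner face. x uphill along the fence, y left across its lane, z the bed's normal. A bottle lying right and flush has its centre at x 46, y 23, z 17 mm
- fence_left: aluminium fence of the left-hand lane, like fence_right and with the same kind of frame, 100 mm to its left; its back is the outer limit of the right-hand lane
- strip_thin: black format strip 8 mm wide, 136 mm long, 12 mm high, fixed on the bed along the left side of either lane; its lane is 80 to 84 mm clear, leaving 34 to 38 mm beside the bottle: enough for the spacer. Origin: at bed height by the ledge, on the strip's left edge; frame upright like the jig's, y left; its lane-side face is at y -8 mm
- strip_wide: black plastic format strip 32 mm wide, otherwise like strip_thin, in the other lane: 56 to 60 mm clear, which leaves only 10 to 14 mm beside the bottle: too tight for the spacer. Origin on its left edge; its lane-side face is at y -32 mm
- bottle_center (a point): flat-sided navy glass bottle with black cap, about 0.2 kg, lying on its back: body 92 mm long (x), 46 mm wide (y), 34 mm thick (z). The point is the centre of the body block, 17 mm above its underside; x points to the cap, z up; foot at x -46 mm. Grip it across its 46 mm width, by the upper part: fences, strips and ledge in the jig are 12 mm high
- cap_top (a point): middle of the flat top of the bottle's black cap (27 mm in diameter): 75 mm along +x from bottle_center
- bottle: the same bottle; origin at the centre of the body block's underside
- spacer_center (a point): mint-green spacer, about 70 g, standing: block 80 mm long (x), 24 wide (y), 26 high, with a grip rib 40 mm long (x), 12 thick (y) in its middle, up to 72 mm above the underside. The point is 36 mm above the underside's centre; z up; same either way round. Grip the rib across its 12 mm, over 36 mm above the underside so the fingers clear the 34 mm thick bottle
- spacer: the same spacer; origin at the centre of its underside
- amber_bottle: bystander: round amber bottle with a paper label, 46 mm in diameter, 105 mm tall, standing; origin at its foot
- cream_jar: bystander: white jar 56 mm in diameter, 45 mm tall; origin at its foot
- label_roll: bystander: roll of blank paper labels lying flat, 72 mm in diameter, 40 mm high; origin at its foot
There are look-alikes about, which are no part of the job. Leave any brown, red or yellow look-alike of the bottle alone.

How it is judged:
By the outcome, as a careful person would: the job done as asked, in the order asked, and still so for the second after the job is handed in, while the arm keeps its last pose, push and grip.
It also fails if it takes over 64 s, if anything falls off the work surface, if the arm or the gripper's body presses on something with over 40 N, if the wrist force passes 120 N, or if a joint passes its speed limit or range.

## Working session

There is one attempt and no reset: what is moved stays moved. The work goes in short steps, each a Python script; the robot and the scene stay as the last script left them, time stands still between calls to the robot, and variables do not carry over. Pictures are saved under pics/ and viewed, and the job is handed in when it is done.

```bash
ls; mkdir -p pics
python3 - <<'E'
from workcell import arm
import cv2
for n in ["scene","top","wrist"]:
    p=arm.snapshot(n)
    cv2.imwrite(f"pics/{n}0.png",p["img"][:,:,::-1])
    print(n,p["fov_y"],p["cx"],p["cy"],p["cam_to_world"],[k for k in p if k!="img"],{k:p[k] for k in p if k not in("img","cam_to_world")})
print(arm.current_time(),arm.current_orientation())
E
```

```text
pics
scene 47.441157965114655 319.72788242619475 242.36279290755627 [[ 0.56245119 -0.57189078  0.59715123  1.0812167 ]
 [ 0.82669896  0.37608514 -0.41848393 -0.40779249]
 [ 0.0147474   0.72904108  0.68431105  0.69467251]
 [ 0.          0.          0.          1.        ]] ['fov_y', 'cx', 'cy', 'cam_to_world', 'shot'] {'fov_y': 47.441157965114655, 'cx': 319.72788242619475, 'cy': 242.36279290755627, 'shot': 1}
top 44.83205227357122 322.5199439396237 229.96134876292135 [[-0.02116433  0.99496165 -0.09799684  0.40948591]
 [-0.99952697 -0.02324483 -0.02013737 -0.02546462]
 [-0.02231384  0.09752429  0.99498297  1.08997259]
 [ 0.          0.          0.          1.        ]] ['fov_y', 'cx', 'cy', 'cam_to_world', 'shot'] {'fov_y': 44.83205227357122, 'cx': 322.5199439396237, 'cy': 229.96134876292135, 'shot': 2}
wrist 65.65492453208273 322.8833844528096 241.9960986710893 [[ 0.41664823  0.88185945  0.22074456  0.32025839]
 [-0.90906204  0.40503885  0.09772271 -0.54059142]
 [-0.00323242 -0.2413865   0.97042368  0.38367267]
 [ 0.          0.          0.          1.        ]] ['fov_y', 'cx', 'cy', 'cam_to_world', 'shot'] {'fov_y': 65.65492453208273, 'cx': 322.8833844528096, 'cy': 241.9960986710893, 'shot': 3}
0.15 [ 8.41361794e-01 -5.40471832e-01 -5.66430576e-04 -4.58404133e-04]
```

View pics/scene0.png

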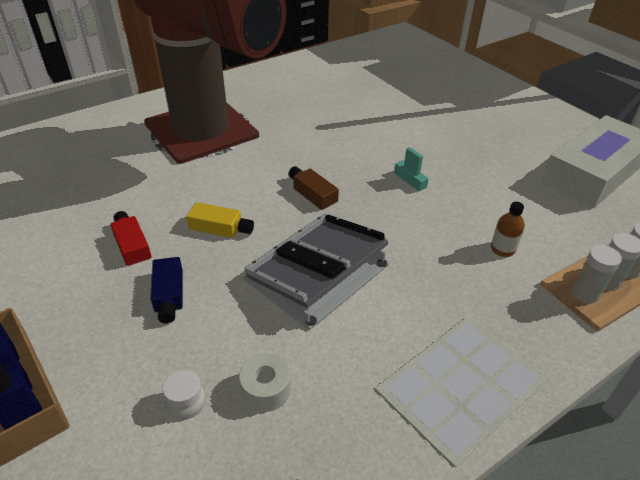

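View pics/top0.png

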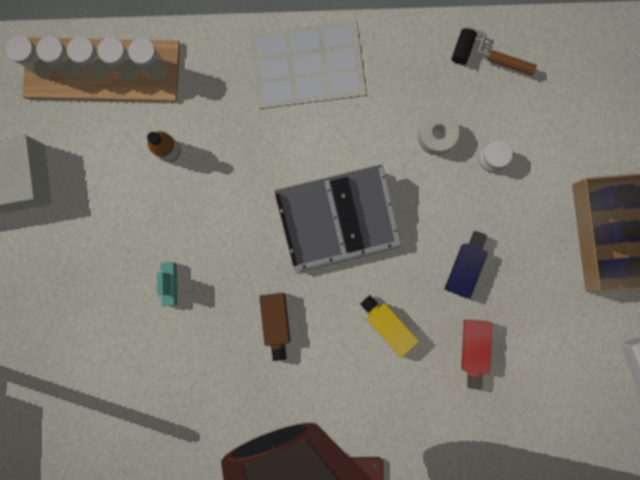

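View pics/wrist0.png

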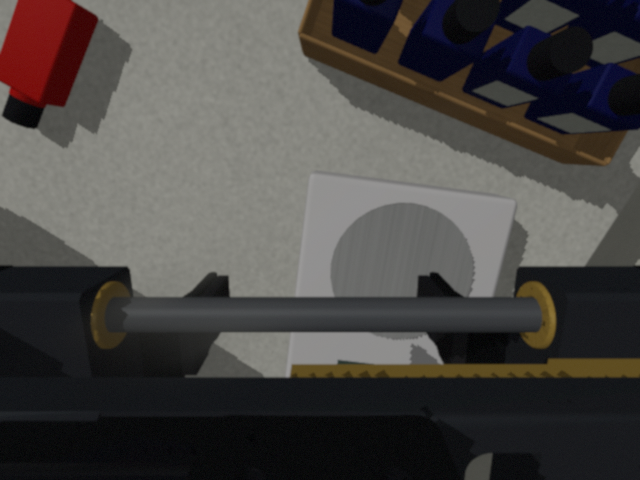

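```bash
cat > h.py <<'E'
import numpy as np, cv2
from workcell import arm
def K(p):
    h=p["img"].shape[0]; f=h/2/np.tan(np.radians(p["fov_y"])/2); return f
def px2w(p,u,v,z):
    f=K(p); d=np.array([(u-p["cx"])/f,-(v-p["cy"])/f,-1.0]); M=np.array(p["cam_to_world"])
    d=M[:3,:3]@d; o=M[:3,3]; return o+d*(z-o[2])/d[2]
def w2px(p,X):
    M=np.array(p["cam_to_world"]); c=M[:3,:3].T@(np.asarray(X)-M[:3,3]); f=K(p)
    return p["cx"]+f*c[0]/-c[2], p["cy"]-f*c[1]/-c[2]
def save(p,name,crop=None,s=1):
    im=p["img"][:,:,::-1]
    if crop: a,b,c,d=crop; im=im[b:d,a:c]
    cv2.imwrite(f"pics/{name}.png",cv2.resize(im,None,fx=s,fy=s,interpolation=cv2.INTER_CUBIC))
E
python3 - <<'E'
from h import *
np.set_printoptions(precision=4,suppress=True)
names=["bottle_center","cap_top","spacer","spacer_center","jig","bed","fence_left","fence_right","strip_thin","strip_wide","amber_bottle","cream_jar","label_roll"]
for n in ["top","scene"]:
    p=arm.snapshot(n)
    for t in names:
        r=arm.mark_of(t,p)
        print(n,t,[(np.round(q["location"],3).tolist(),round(q["score"],2),np.round(w2px(p,q["location"])).tolist()) for q in r[:6]])
    if n=="top": save(p,"top_jig",(230,130,530,330),2.6)
    else: save(p,"scene_jig",(90,140,450,340),2.2)
print(arm.current_time())
E
```

```text
top bottle_center [([0.3, -0.281, 0.021], 0.97, [479.0, 345.0]), ([0.33, -0.124, 0.019], 0.89, [391.0, 330.0]), ([0.435, -0.263, 0.017], 0.88, [465.0, 270.0]), ([0.354, 0.083, 0.015], 0.87, [277.0, 318.0])]
top cap_top [([0.225, -0.27, 0.02], 0.9, [474.0, 387.0]), ([0.284, 0.08, 0.016], 0.79, [279.0, 357.0]), ([0.388, -0.078, 0.015], 0.63, [365.0, 298.0]), ([0.503, -0.29, 0.023], 0.57, [479.0, 232.0]), ([0.471, -0.048, 0.022], 0.45, [347.0, 253.0]), ([0.47, -0.043, 0.02], 0.25, [344.0, 254.0])]
top spacer [([0.418, 0.28, -0.003], 0.55, [173.0, 286.0])]
top spacer_center [([0.425, 0.283, 0.035], 0.59, [166.0, 282.0])]
top jig []
top bed [([0.471, -0.044, 0.022], 0.75, [345.0, 253.0])]
top fence_left [([0.47, -0.037, 0.019], 0.87, [341.0, 254.0])]
top fence_right [([0.496, -0.138, 0.018], 0.68, [395.0, 239.0])]
top strip_thin [([0.45, 0.056, 0.024], 0.82, [291.0, 266.0])]
top strip_wide [([0.473, -0.048, 0.022], 0.76, [347.0, 252.0])]
top amber_bottle [([0.679, 0.292, -0.001], 0.79, [167.0, 150.0]), ([0.494, -0.134, 0.02], 0.64, [393.0, 240.0])]
top cream_jar [([0.646, -0.326, -0.002],
[... 846 characters left out ...]
 0.62, [411.0, 168.0])]
scene jig [([0.435, -0.264, 0.002], 0.53, [169.0, 290.0])]
scene bed [([0.471, -0.042, 0.019], 0.96, [291.0, 246.0])]
scene fence_left [([0.468, -0.038, 0.02], 0.86, [293.0, 244.0]), ([0.686, -0.224, 0.001], 0.58, [264.0, 389.0]), ([0.449, 0.049, 0.023], 0.23, [326.0, 219.0])]
scene fence_right [([0.492, -0.133, 0.022], 0.7, [253.0, 272.0])]
scene strip_thin [([0.446, 0.053, 0.02], 0.62, [327.0, 219.0])]
scene strip_wide [([0.475, -0.042, 0.025], 0.77, [292.0, 244.0])]
scene amber_bottle [([0.676, 0.285, -0.003], 0.92, [501.0, 251.0])]
scene cream_jar [([0.645, -0.322, 0.0], 0.95, [189.0, 401.0])]
scene label_roll [([0.688, -0.221, -0.001], 0.95, [266.0, 389.0])]
1.55
```

View pics/top_jig.png

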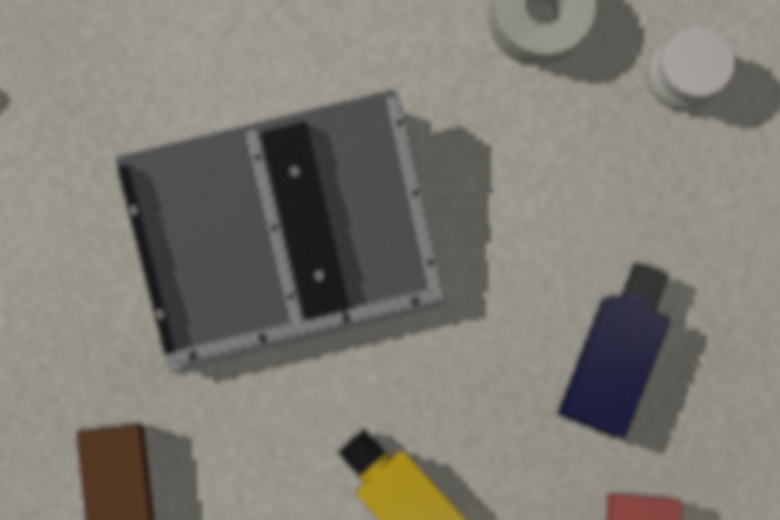

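View pics/scene_jig.png

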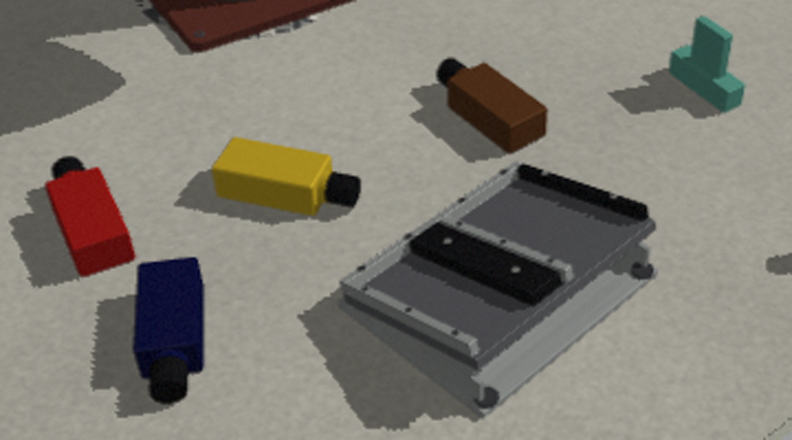

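Candidates for the bottle in the top view are navy (467,265), red (477,345), yellow (390,325), brown (275,320) and the navy ones in the crate (620,230). The crate bottles aren't free-standing, so I'm choosing the lone navy bottle at (467,265). The close crop shows it lying flat with its cap at about (478,240). The left lane carries the thin strip, at (285,228). The middle strip at (347,213) is the wide one.

Next I'll take closer wrist views of the jig and the bottle.

```bash
cat >> h.py <<'E'
from scipy.spatial.transform import Rotation as R
def quat(a,tilt=0.,yaw=0.25):
    """tool down, tool x at angle a; then tilted so that tool z = -bed normal if tilt (bed yaw)"""
    x=np.array([np.cos(a),np.sin(a),0]); z=np.array([0,0,-1.]); y=np.cross(z,x)
    M=R.from_matrix(np.stack([x,y,z],1))
    ay=np.array([-np.sin(yaw),np.cos(yaw),0])
    return (R.from_rotvec(-tilt*ay)*M).as_quat()
E
python3 - <<'E'
from h import *
import pickle
np.set_printoptions(precision=4,suppress=True)
q=quat(-1.32); print(q, R.from_quat(q).as_matrix(), "tilt z",R.from_quat(quat(-1.32,.26)).as_matrix()[:,2])
arm.reach([0.43,-0.01,0.28],q)
p=arm.snapshot("wrist"); save(p,"w1"); pickle.dump(p,open("w1.pkl","wb"))
print(arm.current_position(),w2px(p,[.469,-.0375,.021]),arm.current_time())
b=-1.94; c=np.array([.4355,-.264]); d=np.array([np.cos(-.37),np.sin(-.37)])
t=c-0.08*d
arm.reach([t[0],t[1],0.22],quat(b))
p=arm.snapshot("wrist"); save(p,"w2"); pickle.dump(p,open("w2.pkl","wb"))
for n in ("bottle_center","cap_top"):
    r=arm.mark_of(n,p); print(n,[(np.array(k["location"]),k["score"],w2px(p,k["location"])) for k in r])
print(arm.current_time(), arm.current_joint_positions())
p=arm.snapshot("top"); pickle.dump(p,open("t1.pkl","wb"))
E
```

```text
[ 0.79   -0.6131  0.      0.    ] [[ 0.2482 -0.9687  0.    ]
 [-0.9687 -0.2482 -0.    ]
 [ 0.      0.     -1.    ]] tilt z [ 0.2491  0.0636 -0.9664]
[ 0.4302 -0.0107  0.2799] (np.float64(355.83581034651377), np.float64(182.5223087007463)) 3.7
bottle_center [(array([ 0.4317, -0.2621,  0.0164]), 0.8, (np.float64(324.0856182121202), np.float64(138.78571299762245))), (array([ 0.3245, -0.1258,  0.0169]), 0.62, (np.float64(237.35648782281245), np.float64(289.8066482730805)))]
cap_top [(array([ 0.5051, -0.295 ,  0.018 ]), 0.96, (np.float64(329.1204577055603), np.float64(43.09506588599427))), (array([ 0.2264, -0.2674,  0.0155]), 0.95, (np.float64(398.69945683721414), np.float64(325.640037285995))), (array([ 0.3883, -0.0774,  0.0155]), 0.9, (np.float64(167.25327826459196), np.float64(249.68910005542426)))]
4.8083 [-0.7583 -0.2574  2.0165  0.0003  1.3817  1.1791]
```

View pics/w1.png

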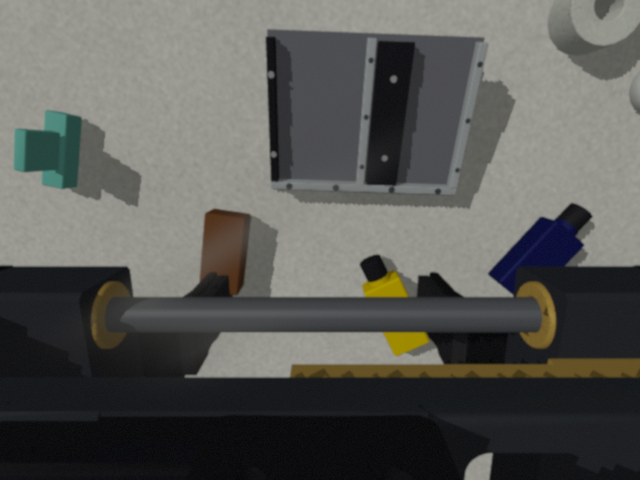

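View pics/w2.png

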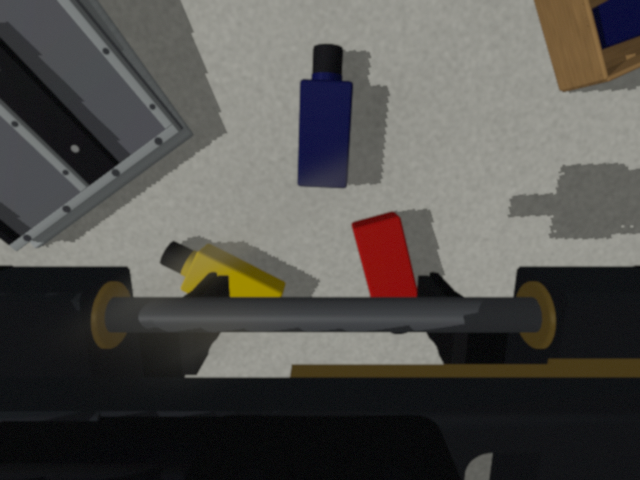

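w1 shows the jig, with the left fence running from (372,40) to (363,185) and the left lane clear between columns 278 and 362. w2 shows the navy bottle with its body from (300,80) to (350,186) and its cap at (327,58). I'll fit the jig and bottle poses next.

Run:
```python
from h import *
import pickle
p=pickle.load(open("w1.pkl","rb")); save(p,"w1c",(250,15,510,205),3)
t=pickle.load(open("t1.pkl","rb"))
# bottle top-face corners
w=pickle.load(open("w2.pkl","rb")); save(w,"w2c",(270,30,390,200),3.4)
for (u,v) in [(302,80),(353,82),(348,187),(298,185)]: print(px2w(w,u,v,.034))
```

```text
[ 0.48303802 -0.26166155  0.034     ]
[ 0.46594755 -0.30160446  0.034     ]
[ 0.38400722 -0.26703889  0.034     ]
[ 0.40202299 -0.22527274  0.034     ]
```

View pics/w1c.png

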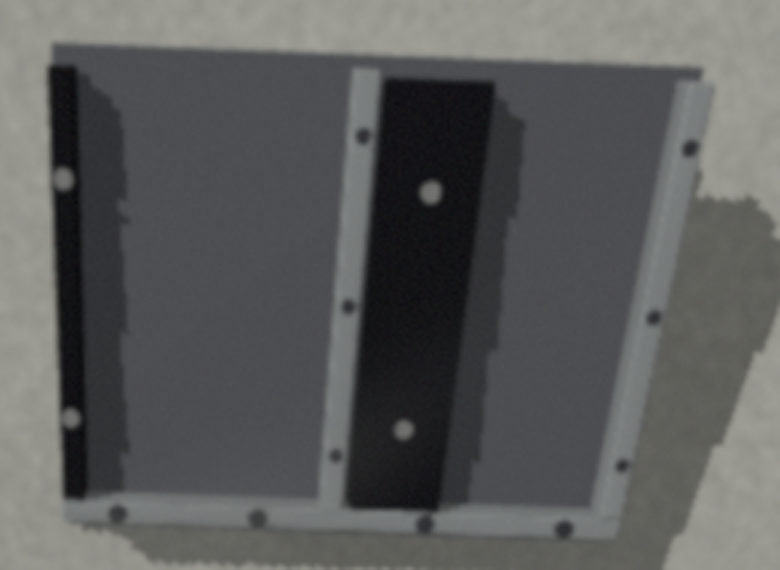

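View pics/w2c.png

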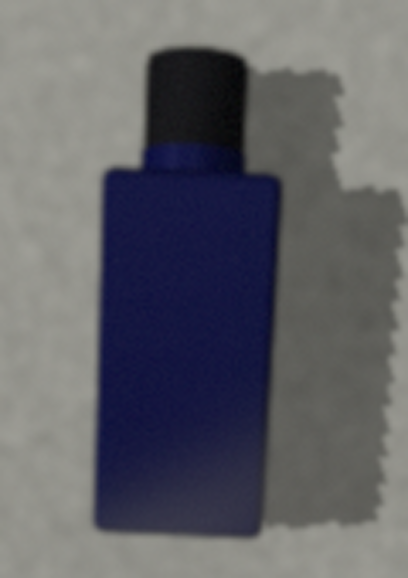

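```bash
cat > fit.py <<'E'
from h import *
import pickle
from scipy.optimize import least_squares
np.set_printoptions(precision=4,suppress=True)
w=pickle.load(open("w1.pkl","rb")); t=pickle.load(open("t1.pkl","rb"))
th=.26
def F2w(P,x,y,yaw,z0=.021):
    P=np.asarray(P)/1000.
    L=np.array([P[0]*np.cos(th)-P[2]*np.sin(th),P[1],P[0]*np.sin(th)+P[2]*np.cos(th)])
    c,s=np.cos(yaw),np.sin(yaw)
    return np.array([x+c*L[0]-s*L[1],y+s*L[0]+c*L[1],z0+L[2]])
cw=[((138,0,12),(352,68)),((0,0,12),(318,501)),((138,-8,12),(380,69)),((0,-8,12),(345,504)),
 ((138,-100,12),(679,82)),((0,-100,12),(592,508)),((138,-108,12),(714,87)),((136,92,12),(48,66)),((0,92,12),(65,497))]
ct=[((138,0,12),(246,133)),((0,0,12),(290,321)),((138,-8,12),(260,131)),((138,-100,12),(388,97)),((0,-100,12),(428,290)),((136,92,12),(118,166)),((0,92,12),(164,352))]
obs=[(w,P,(250+u/3,15+v/3)) for P,(u,v) in cw]+[(t,P,(230+u/2.6,130+v/2.6)) for P,(u,v) in ct]
if __name__=="__main__":
  for sel in ("w","t","both"):
    o=[q for q in obs if sel=="both" or (q[0] is w)==(sel=="w")]
    def res(v): return np.concatenate([np.array(w2px(p,F2w(P,*v)))-np.array(uv) for p,P,uv in o])
    s=least_squares(res,[.469,-.0375,.25],loss="soft_l1"); print(sel,s.x); print(res(s.x).reshape(-1,2))
    s=least_squares(res,[.469,-.0375,.25,.021],loss="soft_l1"); print(sel,s.x)
E
python3 fit.py
```

```text
w [ 0.4708 -0.0363  0.2165]
[[ 0.3475 -0.1626]
 [-0.0603  2.4767]
 [-0.0283 -0.1587]
 [-1.6     1.7364]
 [ 3.0951 -0.6218]
 [ 1.7059  3.384 ]
 [ 0.3474 -1.9526]
 [-1.4581 -0.8158]
 [-1.6749  0.8184]]
w [ 0.4723 -0.0368  0.2181  0.0138]
t [ 0.4712 -0.0379  0.2101]
[[ 0.1783 -0.7106]
 [ 0.4601  0.9517]
 [-0.8326 -0.9761]
 [ 0.2309  0.2022]
 [ 0.915   0.2047]
 [-0.6224 -0.4117]
 [-0.3343  0.6867]]
t [ 0.4728 -0.0378  0.2093  0.0079]
both [ 0.4709 -0.0367  0.2155]
[[ 0.9611 -0.1408]
 [ 0.3275  2.4892]
 [ 0.5845 -0.1271]
 [-1.2128  1.7563]
 [ 3.6909 -0.4781]
 [ 2.0815  3.4893]
 [ 0.9412 -1.7992]
 [-0.8463 -0.9068]
 [-1.2859  0.7448]
 [-0.87   -0.4251]
 [-0.181   1.1396]
 [-1.8865 -0.7139]
 [-0.8901  0.1973]
 [ 0.2017  0.1044]
 [-1.6028  0.1407]
 [-0.9139  1.1408]]
both [ 0.4724 -0.0371  0.2165  0.0133]
```

Run:
```python
from h import *
np.set_printoptions(precision=4,suppress=True)
a=-.405-np.pi/2; q=quat(a); c=[.4338,-.2639]
arm.reach([*c,.10],q)
arm.line_to([*c,.024],rate=.08)
print(arm.current_position(),arm.current_ft_force())
arm.close(20)
print("w",arm.current_grip_width()*87,arm.current_ft_force(),arm.current_position())
arm.line_to([*c,.16],rate=.12)
print("w",arm.current_grip_width()*87,arm.current_ft_force(),arm.current_time())
p=arm.snapshot("scene"); save(p,"s1",(60,120,460,380),2)
```

```text
[ 0.4342 -0.2643  0.0245] [ 0.341  -0.8285 -0.5729]
w 45.74722215084758 [-0.3559  0.4617 -0.0564] [ 0.4338 -0.2639  0.024 ]
w 46.190778836338296 [ 0.3786 -0.0128 -0.8239] 8.6333
```

View pics/s1.png

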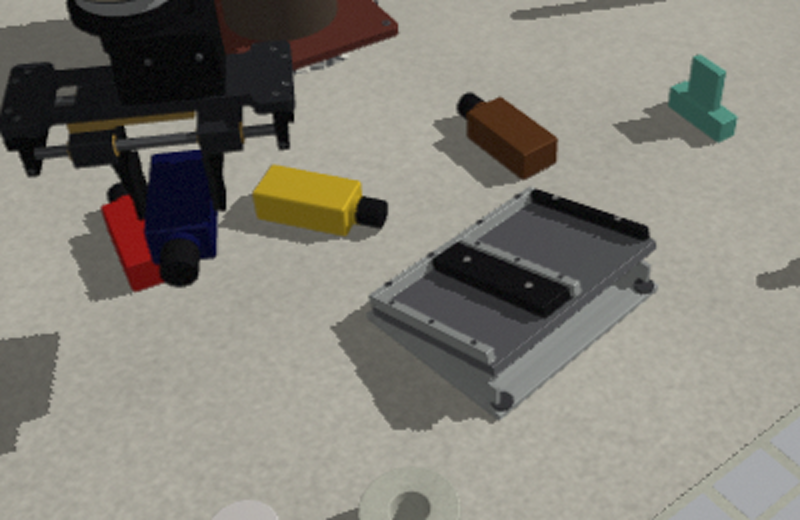

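The bottle is held: the grip width reads 46 mm, and at crop (180,200) it is clear of the bench. I'll move it to the tilted hover over the left lane.

```bash
cat >> h.py <<'E'
FX,FY,YAW=.4706,-.0372,.214
def fl(x,y,z,dx=0,dy=0):
    from fit import F2w
    return F2w((x,y,z),FX,FY,YAW)
def axes():
    return np.stack([(fl(*e)-fl(0,0,0))*1000 for e in np.eye(3)],1)
def tq(): return quat(YAW-np.pi/2,.26,YAW)
def force(n=6):
    f=[]
    for _ in range(n):
        arm.hold(.03); f.append(arm.current_ft_force())
    return axes().T@np.mean(f,0)
def pos_f():
    return axes().T@(np.array(arm.current_position())-fl(0,0,0))*1000
E
python3 - <<'E'
from h import *
import pickle
np.set_printoptions(precision=3,suppress=True)
print(axes(), R.from_quat(tq()).as_matrix())
arm.reach(fl(52,27,24+70),tq())
arm.line_to(fl(52,27,24+12),rate=.1)
print("F",force(),pos_f(),"w",arm.current_grip_width()*87,arm.current_time(),arm.current_joint_positions())
for n in ("top","scene","wrist"):
    p=arm.snapshot(n); pickle.dump(p,open(n+"2.pkl","wb")); save(p,n+"2",{"top":(230,130,450,310),"scene":(200,120,460,340),"wrist":None}[n],{"top":3.3,"scene":2.7,"wrist":1}[n])
E
```

```text
[[ 0.9443 -0.2124 -0.2512]
 [ 0.2052  0.9772 -0.0546]
 [ 0.2571  0.      0.9664]] [[ 0.2124 -0.9443  0.2512]
 [-0.9772 -0.2052  0.0546]
 [ 0.     -0.2571 -0.9664]]
F [-0.4048 -0.0623 -1.4956] [52.7376 26.6779 36.7175] w 45.84993333496027 10.65 [-0.2362 -0.0665  2.1817  0.1572  0.796   1.0236]
```

View pics/top2.png

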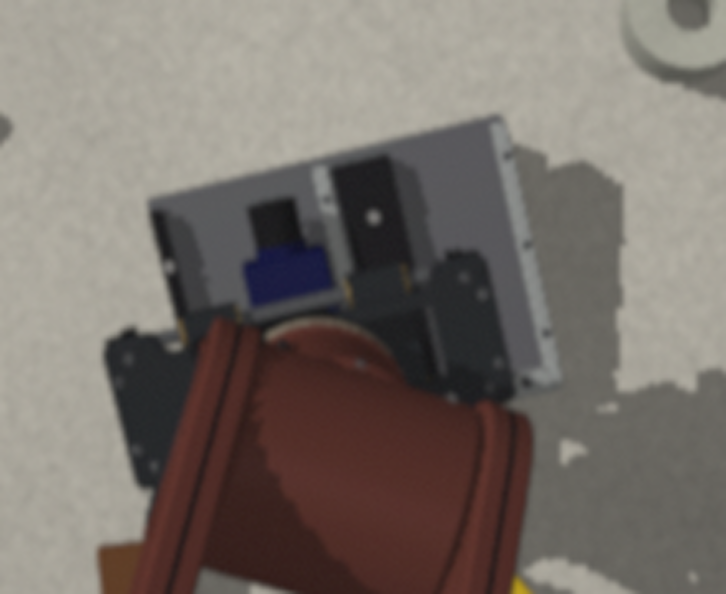

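View pics/scene2.png

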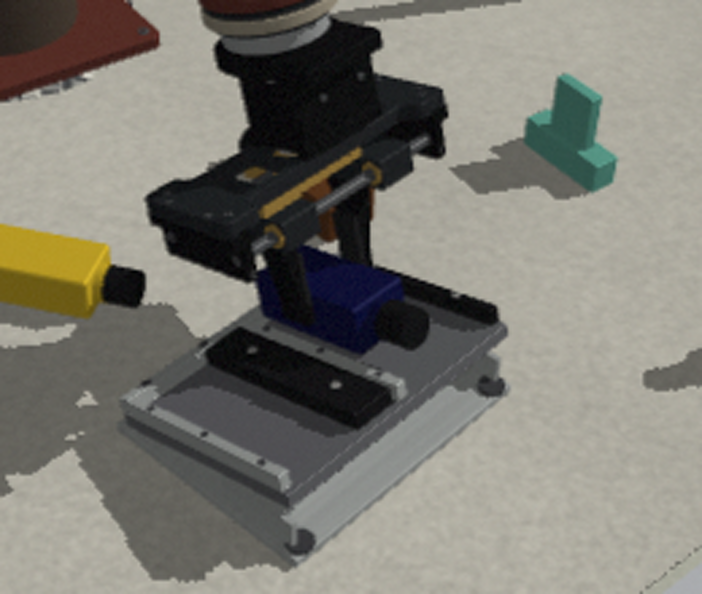

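View pics/wrist2.png

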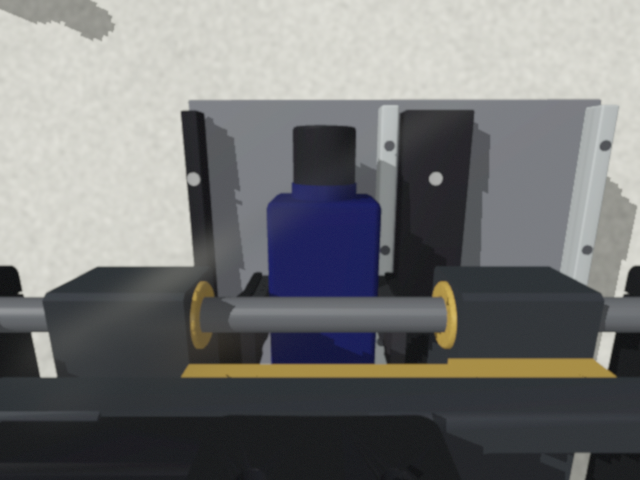

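The bottle is parallel to the lane: the bed's top edge is level in the wrist view at row 100, and the fence runs along column 382. I'll check the projection, then lower the bottle.

Run:
```python
from h import *
import pickle
np.set_printoptions(precision=3,suppress=True)
p=pickle.load(open("wrist2.pkl","rb"))
save(p,"wrist2c",(170,90,430,290),3)
for P in [(138,0,12),(60,0,12),(138,-8,12),(136,92,12),(138,-100,12),(98,50,46),(98,4,46)]: print(P,w2px(p,fl(*P)))
```

```text
(138, 0, 12) (np.float64(383.0122712273608), np.float64(105.98754505375965))
(60, 0, 12) (np.float64(376.8704098802633), np.float64(269.9446826539558))
(138, -8, 12) (np.float64(400.6706973426618), np.float64(105.9990217465085))
(136, 92, 12) (np.float64(180.44579780168695), np.float64(110.51310239999682))
(138, -100, 12) (np.float64(603.8444881039179), np.float64(106.13106993449358))
(98, 50, 46) (np.float64(264.43696454054776), np.float64(204.434907668291))
(98, 4, 46) (np.float64(382.2721594127487), np.float64(204.53787697647894))
```

View pics/wrist2c.png

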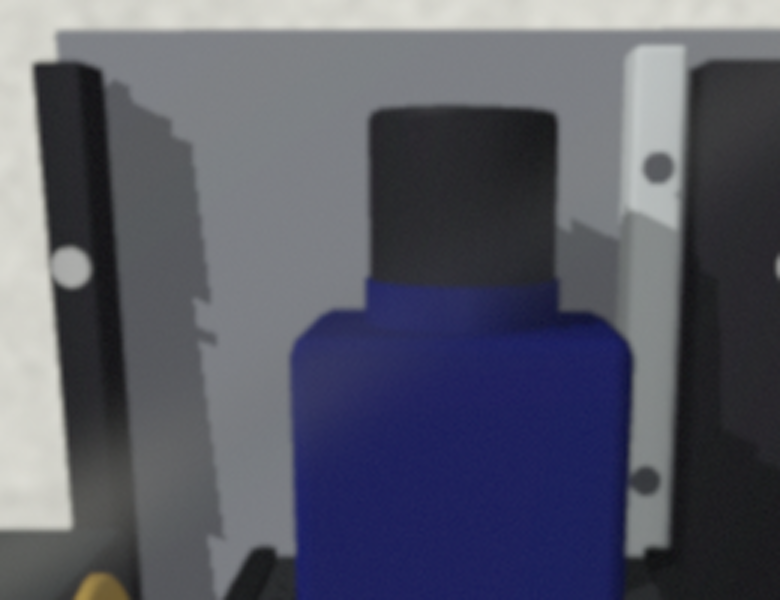

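Run:
```python
from h import *
np.set_printoptions(precision=2,suppress=True)
f0=force(10); print("f0",f0)
z=36; 
arm.line_to(fl(52,28,28),rate=.06); print(28,force()-f0)
z=28
while z>18:
    z-=1; arm.line_to(fl(52,28,z),rate=.03); f=force(4)-f0; print(z,f,pos_f())
    if f[2]>1.8: break
print(arm.current_time(),arm.current_torque())
```

```text
f0 [-0.3498 -0.1077 -1.7672]
28 [-0.0209  0.3355 -0.1375]
27 [-0.2602 -0.2907 -0.3381] [52.0253 27.9835 27.0306]
26 [ 0.059  -0.2853 -0.0744] [51.9741 28.0176 25.9852]
25 [ 0.3599 -0.1215 -0.3112] [51.9672 28.0096 24.983 ]
24 [-2.5913  0.6164  7.9378] [52.2585 27.9244 24.4729]
13.15 [0.0555 0.7129 0.0102]
```

Run:
```python
from h import *
np.set_printoptions(precision=2,suppress=True)
f0=np.array([-.35,-.1,-1.77])
z=24.5
arm.line_to(fl(51,28,z),rate=.03); print(force()-f0)
x=51
while x>40:
    x-=1; arm.line_to(fl(x,28,z),rate=.03); f=force(4)-f0; print(x,f,pos_f())
    if f[0]>3: break
print(arm.current_time())
```

```text
[-1.3252  0.0557  2.8857]
50 [ 0.2233 -0.4556  0.465 ] [50.0749 27.9349 24.4887]
49 [ 0.1001 -0.2066  0.8368] [48.9272 27.9873 24.4852]
48 [-0.4997 -0.2477  1.2534] [47.8743 28.038  24.4757]
47 [-0.4031  0.1012  1.3434] [46.9164 28.02   24.4878]
46 [0.7649 0.0527 0.0732] [46.1544 27.9745 24.5532]
45 [ 4.6904  1.4897 -1.1278] [46.0228 27.9256 24.8394]
15.9
```

Run:
```python
from h import *
np.set_printoptions(precision=2,suppress=True)
f0=np.array([-.35,-.1,-1.77])
arm.line_to(fl(45.8,28,24.3),rate=.03); print(force()-f0,pos_f())
arm.ungrasp(); print(force(),arm.current_grip_width()*87)
arm.line_to(fl(45.8,28,24.3+90),rate=.12)
p=arm.snapshot("wrist"); save(p,"wrist3")
arm.line_to(fl(-60,28,150),rate=.3)
p=arm.snapshot("wrist"); save(p,"wrist4")
import pickle; pickle.dump(p,open("wrist4.pkl","wb"))
print(arm.current_time())
```

```text
[3.3564 1.609  2.0844] [46.1726 27.8995 24.5042]
[-0.1299 -0.1943  0.1041] 87.35232464731541
19.0667
```

View pics/wrist3.png

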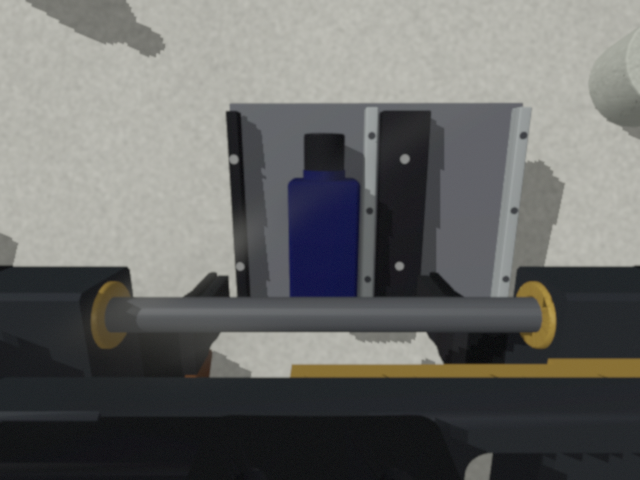

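View pics/wrist4.png

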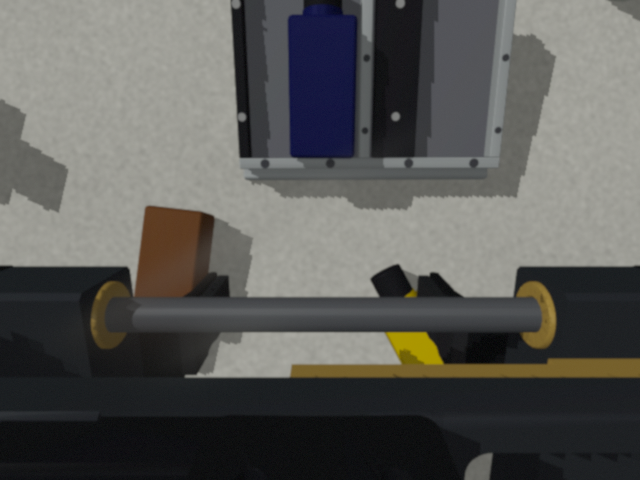

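The bottle is released with its foot at the ledge, at (322,157) in wrist4. I'll measure the gap and look at the spacer.

Run:
```python
from h import *
import pickle
np.set_printoptions(precision=3,suppress=True)
p=pickle.load(open("wrist4.pkl","rb")); save(p,"wrist4c",(225,0,385,180),3.3)
for P in [(0,0,12),(46,0,12),(0,84,12),(46,84,12),(46,92,12),(46,28-23,34),(46,51,34),(0,28-23,34),(0,51,34)]: print(P,np.array(w2px(p,fl(*P))))
arm.reach([.345,.281,.22],quat(-1.57))
p=arm.snapshot("wrist"); save(p,"w5",(220,0,420,270),2.2); pickle.dump(p,open("w5.pkl","wb"))
for n in("spacer_center","spacer"):
    for k in arm.mark_of(n,p): print(n,np.array(k["location"]),k["score"])
print(np.array(w2px(p,[.424,.281,.036])),arm.current_time(),arm.current_joint_positions())
```

```text
(0, 0, 12) [359.435  158.4647]
(46, 0, 12) [360.8715  94.4211]
(0, 84, 12) [249.7524 158.5383]
(46, 84, 12) [246.7535  94.513 ]
(46, 92, 12) [235.8879  94.5217]
(46, 5, 34) [356.6954  89.749 ]
(46, 51, 34) [288.9111  89.8042]
(0, 5, 34) [355.3179 159.1775]
(0, 51, 34) [290.382 159.221]
spacer_center [0.4199 0.2859 0.0339] 0.7
spacer [ 0.423   0.2863 -0.003 ] 0.65
[323.4332 134.0786] 20.4333 [ 0.5038 -0.2181  1.9859 -0.0002  1.3741  2.0755]
```

View pics/wrist4c.png

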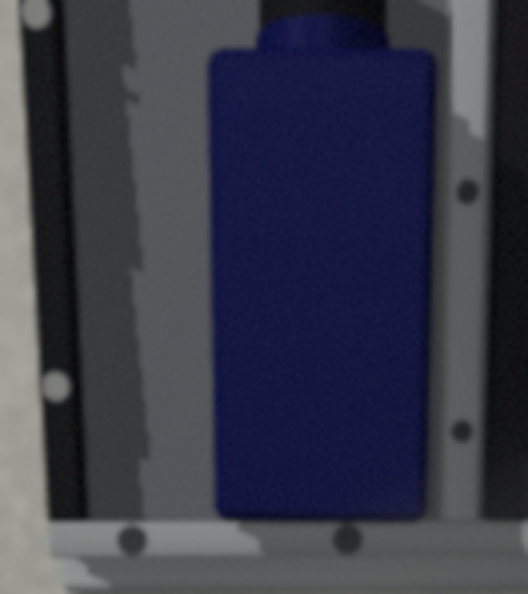

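View pics/w5.png

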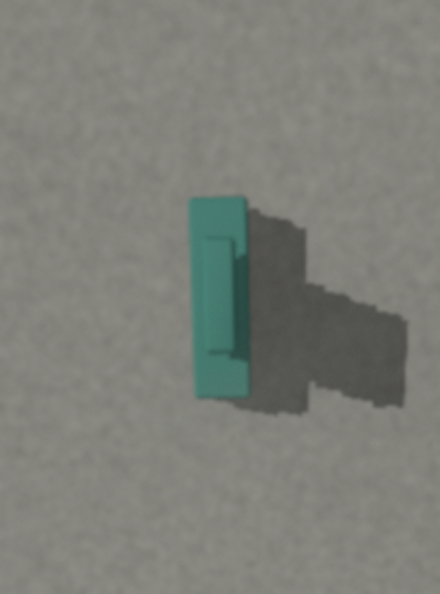

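Run:
```python
from h import *
import pickle
np.set_printoptions(precision=4,suppress=True)
p=pickle.load(open("w5.pkl","rb"))
for z,C in ((.072,[(205,237),(234,237),(237,352),(208,352)]),(.026,[(190,198),(246,197),(248,397),(196,398)])):
    W=np.array([px2w(p,220+u/2.2,v/2.2,z) for u,v in C]); d=(W[0]+W[1]-W[2]-W[3])/2
    print(W.mean(0),np.arctan2(d[1],d[0]),np.linalg.norm(d),np.linalg.norm(W[0]-W[1]))
```

```text
[0.4225 0.2833 0.072 ] 0.028054786770214665 0.03911464741024289 0.010093017423449733
[0.4222 0.284  0.026 ] 0.021407954091510327 0.07857722217128543 0.0222231197926588
```

Run:
```python
from h import *
import pickle
np.set_printoptions(precision=3,suppress=True)
q=quat(.024-np.pi/2); c=[.4223,.2836]
arm.reach([*c,.14],q)
arm.line_to([*c,.047],rate=.1)
arm.close(30)
print("w",arm.current_grip_width()*87,arm.current_position(),arm.current_ft_force())
arm.line_to([*c,.2],rate=.2)
# offset 16 mm uphill of nothing: spacer block middle beside body middle
arm.reach(fl(48,66.5,47+80),tq())
arm.line_to(fl(48,66.5,47+45),rate=.1)
print("w",arm.current_grip_width()*87,force(),pos_f(),arm.current_time())
for n in ("scene","wrist"):
    p=arm.snapshot(n); pickle.dump(p,open(n+"6.pkl","wb")); save(p,n+"6",{"scene":(200,120,460,340),"wrist":None}[n],{"scene":2.7,"wrist":1}[n])
```

```text
w 11.675199488694627 [0.422 0.284 0.047] [-0.341  0.494 -1.032]
w 12.223210368081675 [-0.1035  0.0094 -0.6229] [48.7599 66.4622 92.7094] 25.8667
```

View pics/scene6.png

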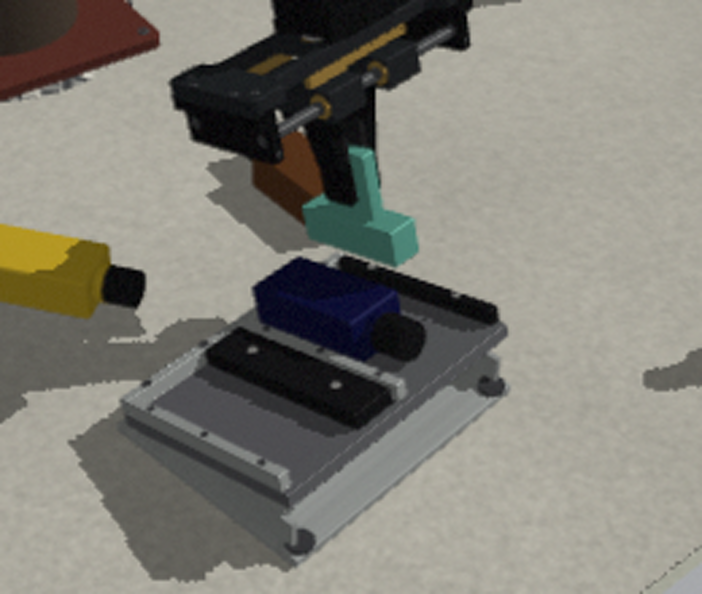

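View pics/wrist6.png

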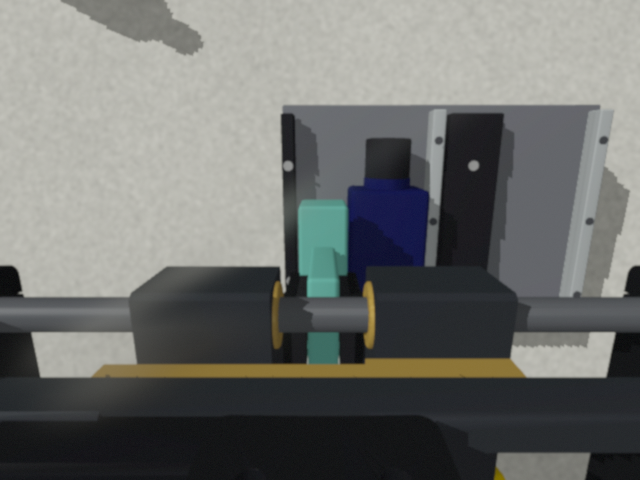

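Run:
```python
from h import *
import pickle
np.set_printoptions(precision=2,suppress=True)
p=pickle.load(open("wrist6.pkl","rb")); save(p,"wrist6c",(270,95,450,285),3.2)
for P in [(88,78.5,71),(88,54.5,71),(92,51,34),(92,5,34),(136,92,12),(138,0,12)]: print(P,np.array(w2px(p,fl(*P))))
```

```text
(88, 78.5, 71) [298.2201 207.9774]
(88, 54.5, 71) [348.6869 208.0261]
(92, 51, 34) [350.6542 191.1826]
(92, 5, 34) [431.4516 191.2573]
(136, 92, 12) [280.9027 113.3741]
(138, 0, 12) [434.9047 109.9575]
```

View pics/wrist6c.png

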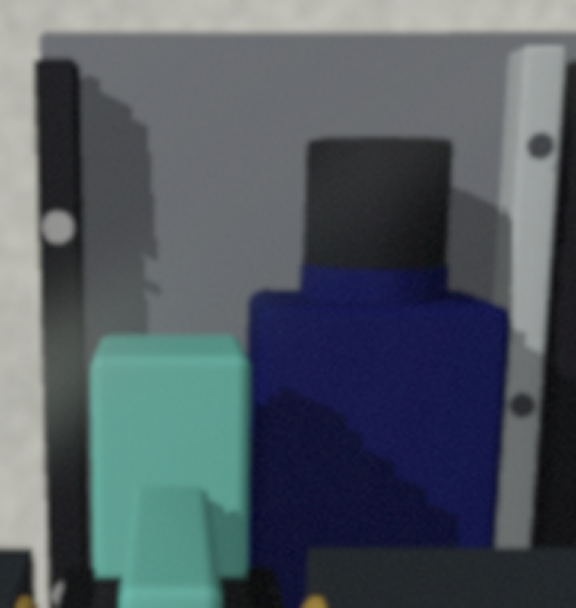

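Run:
```python
from h import *
import pickle
np.set_printoptions(precision=2,suppress=True)
arm.line_to(fl(48,67.5,47+37),rate=.06)
f0=force(8); print(f0)
for z in (34,31,28,24,20,16):
    arm.line_to(fl(48,67.5,47+z),rate=.06); f=force(3)-f0; print(z,f)
    if np.abs(f).max()>2.5: break
for n in ("scene","wrist"):
    p=arm.snapshot(n); pickle.dump(p,open(n+"7.pkl","wb")); save(p,n+"7",{"scene":(240,160,440,320),"wrist":(270,95,450,285)}[n],{"scene":3.5,"wrist":3.2}[n])
print(arm.current_time())
```

```text
[-0.228  -0.1201 -0.7488]
34 [-0.2062  0.2235 -0.3769]
31 [-0.0588 -0.2663  0.0461]
28 [ 0.3963 -0.1834 -0.1772]
24 [-0.2711  0.4373  0.3869]
20 [ 0.5419 -0.0025  0.2334]
16 [-0.0222  0.4466  0.3386]
28.7167
```

View pics/scene7.png

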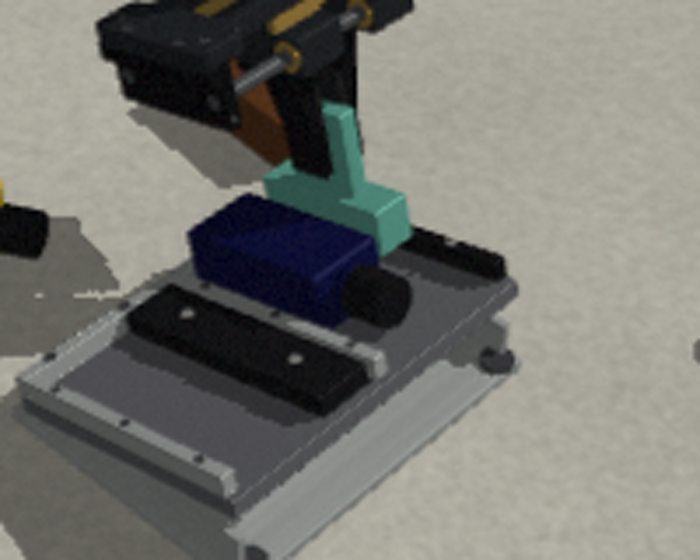

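View pics/wrist7.png

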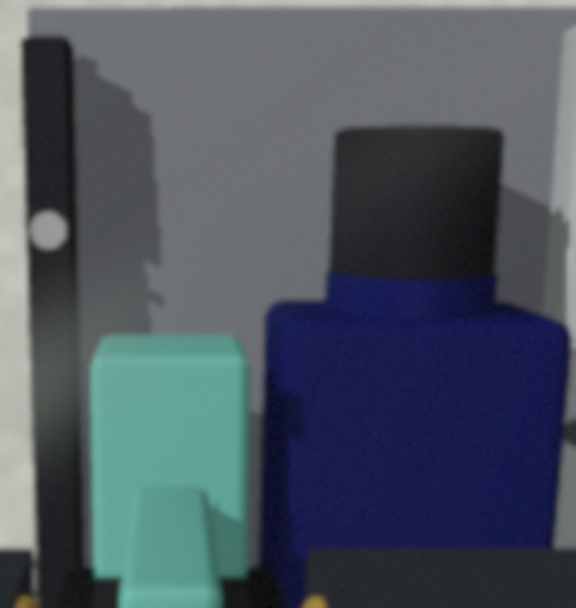

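wrist7 shows clear gaps on both sides of the spacer: the strip edge is at column 75, the spacer spans 92 to 248, and the bottle starts at 268. I'll lower it to the bed.

Run:
```python
from h import *
np.set_printoptions(precision=2,suppress=True)
f0=np.array([-.2,0,-.7])
for z in (12,9,6,4,3,2,1,.5,0,-.5,-1,-1.5,-2):
    arm.line_to(fl(48,67.5,47+z),rate=.04); f=force(3)-f0; print(z,f,pos_f())
    if f[2]>1.8 or np.abs(f[:2]).max()>2.5: break
print(arm.current_time())
```

```text
12 [ 0.2236 -0.048   0.242 ] [47.8945 67.5391 58.9033]
9 [-0.4154 -0.3336  0.2689] [47.9595 67.5413 55.9498]
6 [-0.0033  0.1841  0.1728] [47.9504 67.5326 52.9472]
4 [-0.4057 -0.0432  0.3672] [47.9699 67.5118 50.9745]
3 [ 0.191  -0.5962 -0.5663] [47.9832 67.5148 49.9911]
2 [0.2677 0.0892 0.1995] [47.9767 67.511  48.984 ]
1 [-0.1887 -0.3089  0.4266] [48.0109 67.4976 47.9897]
0.5 [ 0.0666 -0.1723  0.2921] [48.1072 67.4698 47.5378]
0 [-2.7444  0.7746  8.8445] [48.112  67.4588 47.5046]
31.8667
```

Run:
```python
from h import *
np.set_printoptions(precision=2,suppress=True)
f0=np.array([-.2,0,-.7]); Z=47.45
arm.line_to(fl(48,67.5,Z),rate=.03); print(force(6)-f0)
y=67.5
while y>53:
    y-=1 if y>62 else .5
    arm.line_to(fl(48,y,Z),rate=.02); f=force(4)-f0; print(y,f,pos_f())
    if f[1]>4.5 or abs(f[0])>8 or f[2]>10: break
print(arm.current_time(),axes().T@np.array(arm.current_torque()))
```

```text
[-0.4483  0.518   3.319 ]
66.5 [-0.3673  1.5362  4.5973] [48.1777 66.5817 47.5532]
65.5 [0.7491 2.1139 4.7864] [48.2084 65.4849 47.5451]
64.5 [1.1777 1.8978 4.8807] [48.2151 64.3747 47.5593]
63.5 [1.0223 1.8881 5.6892] [48.1622 63.4296 47.5455]
62.5 [0.722  2.4082 6.3547] [48.1161 62.4839 47.5378]
61.5 [1.264  3.718  6.8499] [48.0727 61.8034 47.5471]
61.0 [1.1201 4.6628 7.4279] [48.0444 61.5366 47.5483]
35.0 [1.0064 0.0174 0.0317]
```

Run:
```python
from h import *
import pickle
np.set_printoptions(precision=2,suppress=True)
f0=np.array([-.2,0,-.7])
arm.line_to(fl(48,61,47.75),rate=.03); print(force(8)-f0,pos_f())
for n in ("scene","wrist"):
    p=arm.snapshot(n); pickle.dump(p,open(n+"8.pkl","wb")); save(p,n+"8",{"scene":(240,160,440,320),"wrist":(270,95,450,285)}[n],{"scene":3.5,"wrist":3.2}[n])
for P in [(138,0,12),(110,0,12),(92,46,34),(92,0,34)]: print(P,np.array(w2px(p,fl(*P))))
print(arm.current_time())
```

```text
[1.2861 3.1223 2.5385] [47.6773 61.0761 47.5293]
(138, 0, 12) [451.3744  97.8481]
(110, 0, 12) [446.6193 157.8685]
(92, 46, 34) [356.9876 199.8384]
(92, 0, 34) [459.0495 199.9198]
35.6167
```

View pics/scene8.png

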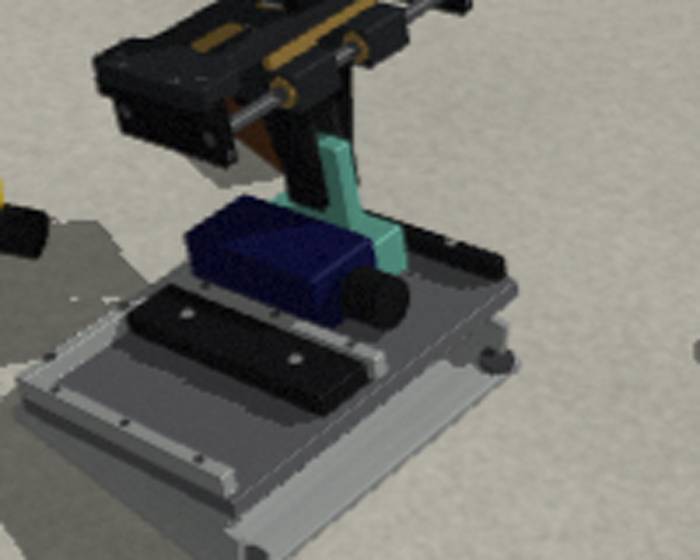

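View pics/wrist8.png

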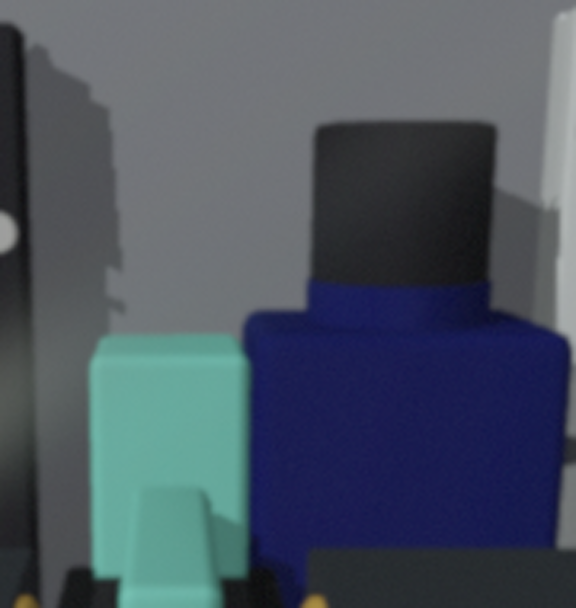

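The spacer is touching the bottle at column 247, and the bottle isn't at the fence yet. I'll keep pushing.

Run:
```python
from h import *
import pickle
np.set_printoptions(precision=2,suppress=True)
f0=np.array([-.2,0,-.7]); Z=47.75
y=61
while y>54:
    y-=.5
    arm.line_to(fl(48,y,Z),rate=.02); f=force(4)-f0; print(y,f,pos_f())
    if f[1]>6.5 or abs(f[0])>8 or f[2]>10: break
print(arm.current_time(),axes().T@np.array(arm.current_torque()),arm.current_grip_width()*87)
for n in ("scene","wrist"):
    p=arm.snapshot(n); pickle.dump(p,open(n+"9.pkl","wb")); save(p,n+"9",{"scene":(240,160,440,320),"wrist":(270,85,470,285)}[n],{"scene":3.5,"wrist":3}[n])
```

```text
60.5 [ 0.613   0.7752 -0.5442] [47.6641 60.3604 47.5571]
60.0 [ 0.1514  0.6206 -0.3561] [47.7962 59.9414 47.6749]
59.5 [-0.2794  0.7685 -0.103 ] [47.9666 59.4772 47.7424]
59.0 [-0.1899  0.6444  0.1456] [48.014  58.9713 47.7648]
58.5 [-0.6354  0.729   0.218 ] [48.0098 58.4753 47.7461]
58.0 [-0.6697  1.7827  1.0049] [47.9503 58.0678 47.7466]
57.5 [-0.953   5.3261  2.6931] [47.9285 57.9462 47.7719]
57.0 [-1.0487  7.1978  4.0293] [47.9174 57.8824 47.7952]
38.6833 [1.328  0.3144 0.0166] 11.999562963504205
```

View pics/scene9.png

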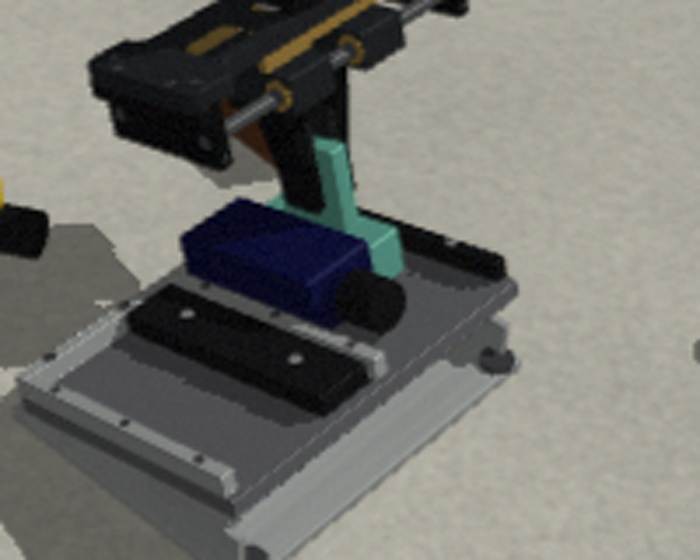

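View pics/wrist9.png

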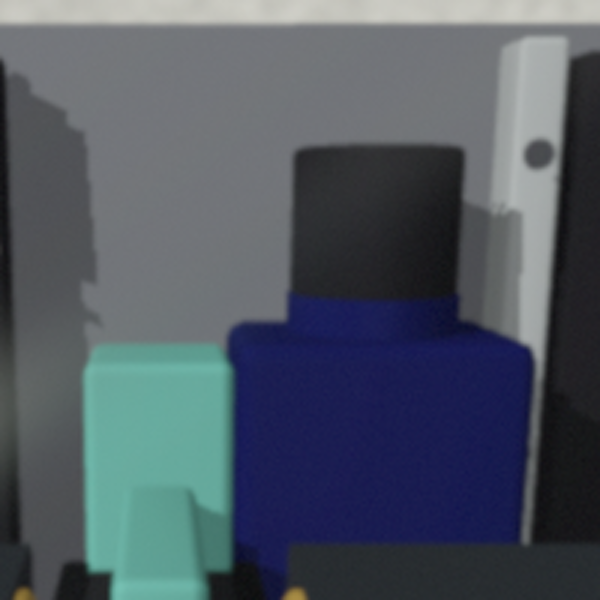

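Run:
```python
from h import *
np.set_printoptions(precision=2,suppress=True)
f0=np.array([-.2,0,-.7])
for y,z in ((57.6,47.75),(57.6,47.5),(57.4,47.4),(57.3,47.3)):
    arm.line_to(fl(47.8,y,z),rate=.02); print(y,z,force(8)-f0,pos_f())
print(arm.current_time())
```

```text
57.6 47.75 [0.2396 5.5234 1.6512] [47.8817 57.9669 47.7669]
57.6 47.5 [-0.2234  5.4852  2.2372] [47.8906 57.9314 47.566 ]
57.4 47.4 [-0.8693  6.4213  4.5445] [47.8954 57.9116 47.559 ]
57.3 47.3 [-1.0346  7.1863  5.7093] [47.902  57.9338 47.5564]
40.85
```

Run:
```python
from h import *
import pickle
np.set_printoptions(precision=2,suppress=True)
f0=np.array([-.2,0,-.7])
arm.line_to(fl(47.9,57.5,47.42),rate=.02)
for i in range(4): arm.hold(.3); print(force(6)-f0,pos_f())
for n in ("top","wrist","scene"):
    p=arm.snapshot(n); pickle.dump(p,open(n+"10.pkl","wb")); save(p,n+"10",None if n=="wrist" else (190,130,450,330),1 if n=="wrist" else 3)
    r=arm.mark_of("bottle_center",p)
    A=axes(); print(n,[(A.T@(np.array(k["location"])-fl(0,0,0))*1000,round(k["score"],2)) for k in r])
print(arm.current_time(),arm.current_grip_width()*87)
```

```text
[-1.125   5.9198  4.4997] [47.8866 57.935  47.5441]
[-0.7389  6.1886  4.366 ] [47.9203 57.939  47.559 ]
[-0.4297  6.2004  4.4362] [47.8981 57.9408 47.5573]
[-0.8659  6.1012  4.5484] [47.9286 57.9209 47.5697]
top [(array([-152.6664,  -55.4707,   41.4404]), 0.93), (array([48.1172, 24.1473, 15.9666]), 0.87), (array([-213.2798, -199.5825,   51.2527]), 0.76), (array([-87.1457, 143.4866,  18.8366]), 0.64)]
wrist []
scene [(array([-154.659 ,  -61.5419,   31.5192]), 0.68), (array([44.4843, 23.7265, 18.5887]), 0.62), (array([-215.6167, -198.3718,   54.9787]), 0.59), (array([ 100.3522, -316.2459,  -46.4601]), 0.53), (array([-82.763 , 145.7641,  17.4637]), 0.52), (array([-0.4882, -9.8398, -0.284 ]), 0.37), (array([  3.1275, -96.8762,  -2.2807]), 0.24)]
43.4 11.679205913114647
```

View pics/wrist10.png

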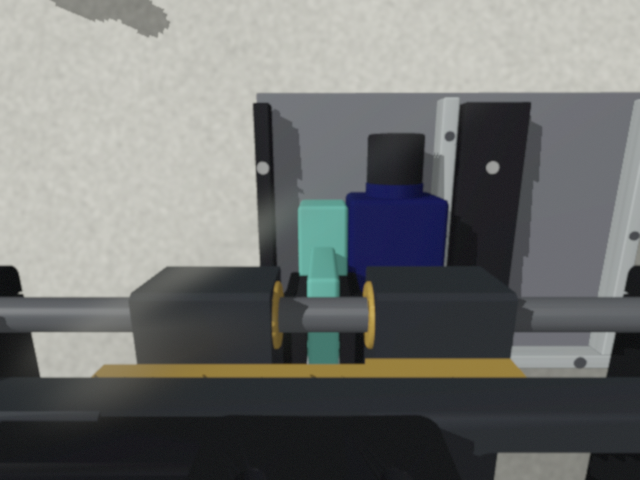

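View pics/scene10.png

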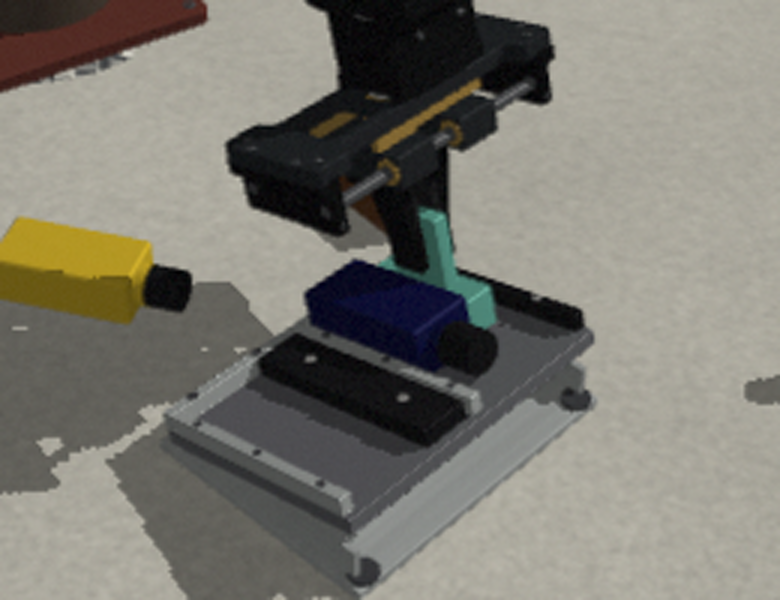

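Everything agrees. In wrist10 the spacer at (322,240) meets the bottle at column 347. scene10 shows the bottle lying along the fence. The detectors put its centre at about x 46, y 24 and z 17 mm in the fence frame, and the push holds steady at about 6 N.

Run:
```python
from h import *
arm.finish_job(); print(arm.current_time())
```

```text
the job is handed in; nothing more can be done
the job is handed in; nothing more can be done
```

I handed the job in at about 43 s of the 64 s limit. The navy bottle lies on its back in the left lane, the one with the thin strip, with its cap uphill and its foot against the ledge. I released it there, then slid the spacer down onto the bed beside it and pushed the bottle against the aluminium fence. The gripper still holds the spacer.

**Last checks:**
- **Push:** steady at about 6 N sideways over the last second or so, plus about 4.5 N holding the spacer down on the bed. I felt the spacer stop hard when the bottle reached the fence.
- **Position:** the top and scene views averaged about x 46, y 24, z 17 mm for the bottle centre in the fence frame, against a target of 46, 23, 17.
- **Other objects:** I never moved the amber bottle, cream jar or label roll. I took no separate picture to confirm their final positions.

**Disagreements:**
- Wrist-camera edges differed by 1–3 mm between views, probably lens distortion, so I relied on touch for the final contacts.
- The last wrist view gave no detection of the bottle. The top and scene views differed by about 4 mm along the lane (48 and 44 mm).
- I could not see the foot at the ledge after the final push, because the gripper hid it. I saw it there when I released the bottle.

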